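# Hang a power sensor on the shoulder screw of a slotted upright by its keyhole plate

### The job

Lift the laser power sensor on its keyhole back plate, with a grip bar at the top, out of the parking rack it stands in and hang it on the shoulder screw of the slotted upright: pass the round hole over the screw head until the plate lies against the upright, then slide it down, without letting it drop, until the closed end of the narrow slot rests on the screw, and let go. The screw has been clamped somewhere along its slot at beam height, so look or feel for it gently: do not press the plate hard on the screw or the upright, and do not disturb the mirror mount, lens tube, vial and post holder standing about.

Things in the scene. Friction and masses are not known exactly. Their poses are not given: they have to be found in the camera images.
- plate: Sensor plate, one loose rigid piece, about 0.3 kg: upright bare aluminium sheet 5 mm thick, 60 mm wide (48 mm in its top 33 mm), 159 mm tall, a grip bar on top, a round black power sensor (40 mm across, 15 mm deep) low on its front, a keyhole through the sheet on its middle line. Origin: bottom middle of the back face. x from front (sensor side) to back, y along the width, z up.
- grip_mid (a point): Centre of the plate's grip, 143 mm above its bottom and 7 mm in front of its back face; axes as plate. Sheet and bar together are 14 mm thick front to back, 42 mm wide, 30 mm tall; their top is 16 mm above this point. Take it from above, one finger in front and one behind; a rear finger reaching over 24 mm below this point can meet the upright when hung.
- hole_mid (a point): Centre of the keyhole's round hole (19 mm diameter) on the plate's back face, 86 mm below and 7 mm behind grip_mid; axes as plate. From it a slot 9.5 mm wide runs straight up the sheet to a closed end 25.25 mm above this point. The screw head passes the round hole only; the screw's shoulder fits the slot.
- slot_seat (a point): Point on the plate's back face in the slot where the screw's axis lies when the plate hangs fully home: 22 mm above hole_mid, 3.25 mm below the slot's closed end, 64 mm below and 7 mm behind grip_mid; axes as plate.
- upright: Slotted upright: dark steel angle plate fixed to the table, its front face 70 mm wide and 136 mm tall, wall 10 mm thick, foot 70 mm deep behind it. A slot up the middle of the face carries the screw. Origin on the table under the middle of the front face; x into the face (the plate hangs on the -x side), y along its width, z up.
- slot_mid (a point): Middle of the slot, on the upright's front face 110 mm above the table; axes as upright. A steel shoulder screw stands straight out of the face on its middle line, clamped firmly within 12 mm above or below this point (height not measured). Shoulder 6.5 mm thick and 6.5 mm long, then a head 15 mm across, 6 mm deep, bevelled: a plate that misses it stops 12.5 mm before the face.
- rack_mid (a point): Parking rack fixed to the table: dark base 64 x 100 x 8 mm with two aluminium cheeks reaching 58 mm over the table, whose upright grooves (7 mm wide, 50 mm tall) hold the side edges of the sheet with 1 mm of play; draw the plate straight up by 50 mm. This point: top of the base under the middle of the sheet; axes as plate.
- mirror_mount: Bystander: black kinematic mirror mount, 50 x 50 x 60 mm, loose; origin under its centre.
- lens_tube: Bystander: black lens tube, 31 mm across, 52 mm tall, standing loose; origin under its centre.
- vial: Bystander: glass sample vial with a black cap, 22 mm across, 52 mm tall, loose; origin under its centre.
- post_holder: Bystander: black post holder with a thumb screw, 43 x 31 x 50 mm, loose; origin under its centre.

How it is judged (in metres and radians):
On the way, in this order (a step that is already met when the one before it is completed fails the run):
1. the sensor plate is lifted out of the grooves of the rack (height (world z) of grip_mid above 0.203 m), for 0.1 s.
2. the round hole is over the screw head: the plate lies against the upright (back face within 4 mm of it), centred on the screw within 5 mm, not yet slid down (x of slot_seat in the frame of slot_mid between -0.004 and 0.004 m and y of slot_seat in the frame of slot_mid between -0.005 and 0.005 m and z of slot_seat in the frame of slot_mid between 0.006 and 0.038 m), for 0.1 s.
3. slid down while still held: the closed end of the slot bears on the screw's shoulder with over 1 N, a finger still on the plate (contact force between closed_slot_end and screw_shoulder above 1 N and contact force between the fingers and plate above 1 N), for 0.1 s.
At the end, for the whole second after the job is handed in: The plate hangs at rest with its weight on the closed slot end, which bears on the screw's shoulder (over 0.8 N); slot_seat is within 6 mm of the upright's face, 4 mm of its middle line and 15 mm of slot_mid's height; plate upright within 0.1 rad (contact force between closed_slot_end and screw_shoulder above 0.8 N and x of slot_seat in the frame of slot_mid between -0.006 and 0.004 m and y of slot_seat in the frame of slot_mid between -0.004 and 0.004 m and z of slot_seat in the frame of slot_mid between -0.015 and 0.015 m and angle between slot_seat's own z axis and vertical below 0.1 rad and linear speed of plate below 0.02 m/s); the robot touches nothing.
It fails at once if the plate is pressed on the screw or upright with more than 40 N (contact force between plate and upright above 40 N).
It fails at once if the plate is let go and drops (faster than 0.2 m/s with no finger on it) (contact force between the fingers and plate below 0.05 N and linear speed of plate above 0.2 m/s).
It fails at once if the mirror mount, lens tube, vial or post holder is disturbed (moved by more than 20 mm) (distance of any of mirror_mount, lens_tube, vial, post_holder from where it was at the start of the episode above 0.02 m).
It also fails if it takes over 61 s, if anything falls off the work surface, if the arm or the gripper's body presses on something with over 40 N, if the wrist force passes 120 N, or if a joint passes its speed limit or range.

### The arm

A 6-joint arm with a two-finger parallel gripper is mounted at the origin on a cart in front of the work surface, level with it; the furniture and walls round the work are solid. World frame = base frame: x ahead of the robot, y to its left, z up, the work surface at z = 0. Lengths are in mm, angles in degrees, forces in N, time in s.
With the tool pointing down it reaches from about 300 to 825 mm from the base axis. Payload 5.4 kg.
Tool frame: the origin (TCP) lies between the finger pads; the fingertips stand 14 mm ahead of it and the grasp point (between the pads) lies 5 mm behind it; z points along the fingers, y is the line along which they close (so a half turn about z gives the same grasp; the last joint's range is limited). The gripper opens to 92 mm and grips with 3 to 60 N. Pads are 20 mm wide; open, the fingers measure 128 mm over their backs; the gripper's body (75 mm by 189 mm) begins 69 mm behind the grasp point.
Start: joints at [-88.356, 9.076, 91.501, -0, 79.423, -12.038], TCP at [135.986, -558.672, 228.601] pointing down, gripper open.
Joint ranges: [-166.64, 166.64], [-54.1, 131.32], [10.49, 154.53], [-73.88, 253.88], [9.74, 151.15], [-171.62, 171.62]. Speed limits (degrees/s): [147.25, 147.25, 180, 180, 180, 180].

### API

Orientations are given as [roll, pitch, yaw] about the fixed x, y, z axes, in that order (R = Rz(yaw) Ry(pitch) Rx(roll)).
In Python, from workcell import env gives the robot as it stands. The module is installed in compiled form; this text tells all that it offers.
- The arm moves only by the tool step_arm, never from a script. Its argument "targets" is a list that holds one entry, the list of rows, each a list of 7 numbers: the gripper's target within -1 to 1 (shut at 1, half-way at 0, fully open at -1), then the shift along the world's x, y, z in mm, then the turn, a rotation vector about the world's x, y, z in rad. A call has 1 to 12 rows; each row is the pose to reach, as a shift and turn from the pose commanded when the call began; what a row does not reach only later rows make up. A row lasts 1/12 s, in which the tool goes at most 41.7 mm and 7.16 degrees, less where a joint would pass 70% of its speed; a pose out of reach is approached as far as the arm can. A call with a gripper value outside its range is refused whole. The fingers move at their own pace and stop on an object; "newtons" is the grip in N (left out, the last holds). Time passes only in rows, so rows that repeat a pose let the fingers close. It gives the time, the measured TCP pose, the force, the opening and the grip force at its end, in the units of the state.
- env.read_state(): the state, without advancing time (a new reading comes with each control period).
- env.capture(name): name is "side" or "top" or "wrist"; returns (picture, depth): 400x640x3 uint8, red, green, blue; 400x640 float32, mm along the optical axis (not along the pixel's ray), 0 where there is no reading.
- env.calibration(name): a dict with "intrinsics" (3x3 intrinsics, pixels), "world_from_camera" (4x4, takes a point from camera to world coordinates). Camera axes: x right, y down, z forward; pixel columns grow to the right and rows downward; lengths in mm; the calibration is good to about 2 mm. A picture is of the moment at which its call begins: read the wrist's pose just before it. calibration takes no time and is no camera call; for the wrist camera it gives the pose at the moment of the call.
- env.finish_job(): hands the job in; it is judged then, once.
The state is a dict: "t": time; "joints": joint angles; "qvel": joint speeds; "joint_efforts": joint torques, N m; "position": TCP position; "tcp_rot": TCP orientation; "contact_force": force on the tool from outside, world axes, zero at the start; "wrist_torque": the same for the moment, N m; "width": opening from 0.0 (shut) to 1.0 (fully open); "gripper_force": force on a finger pad.
Only numpy, scipy, OpenCV 4.12 (cv2) and the standard library are available. Lean on these libraries where they do the work, as an engineer would, in place of code of your own. Each camera call takes 0.05 s, during which the arm holds its last target. There are 200 camera calls.

## Working session

There is one attempt and no reset: what is moved stays moved. The work goes in short steps, Python scripts to look and compute and a tool call to move; the robot and the scene stay as the last step left them, time stands still between calls to the robot, and variables do not carry over. Pictures are saved under pics/ and viewed, at most 10 in all, crops included, and the job is handed in when it is done.

Besides the shell and the picture viewer there is one more tool, called after "Request:" as a command line: name --argument value ..., lists and objects as JSON in quotes. step_arm: Moves the arm, as the interface text tells. Its arguments: {"type":"object","properties":{"targets":{"type":"array","items":{"type":"array","items":{"type":"array","items":{"type":"number"}}}},"newtons":{"type":"number"}},"required":["targets"]}

```bash
mkdir -p pics; python3 - <<'E'
from workcell import env
import cv2,numpy as np
print(env.read_state())
for n in ("side","top"):
    p,d=env.capture(n); c=env.calibration(n)
    cv2.imwrite(f"pics/{n}0.png",p[:,:,::-1]); np.savez(f"{n}0.npz",p=p,d=d,K=c["intrinsics"],T=c["world_from_camera"])
    print(n,c["intrinsics"].tolist(),np.round(c["world_from_camera"],3).tolist())
E
```

```text
{'t': 0.0, 'joints': array([-8.83566677e+01,  9.11209890e+00,  9.15699363e+01, -7.14405767e-04,
        7.94220589e+01, -1.20382927e+01]), 'qvel': array([ 0.05644498,  0.08381296, -0.04753837,  0.08765479, -0.02269014,
        0.08113105]), 'joint_efforts': array([ 2.20629503e-03, -3.85568547e+01, -3.22109449e+01,  7.03724334e-02,
        3.77388450e-02, -1.31291176e-04]), 'position': array([ 135.95704497, -558.09721192,  227.64384752]), 'tcp_rot': array([-1.79898049e+02, -2.10238391e-02,  1.36817381e+01]), 'contact_force': array([ 0.01864884,  0.19601794, -0.06946217]), 'wrist_torque': array([ 0.02048547, -0.02028923, -0.01741368]), 'gripper_force': 0.0, 'width': 0.9979178840650414}
side [[479.15118413765765, 0.0, 320.42521374691313], [0.0, 479.15118413765765, 198.34852915751082], [0.0, 0.0, 1.0]] [[-0.984, -0.125, 0.131, 270.593], [-0.179, 0.582, -0.793, 1127.7], [0.023, -0.803, -0.595, 946.866], [0.0, 0.0, 0.0, 1.0]]
top [[484.15670189820565, 0.0, 319.42046776452906], [0.0, 484.15670189820565, 203.48001228856273], [0.0, 0.0, 1.0]] [[0.097, -0.97, 0.223, 49.91], [-0.995, -0.094, 0.023, -38.084], [-0.001, -0.224, -0.975, 1784.848], [0.0, 0.0, 0.0, 1.0]]
```

View pics/top0.png

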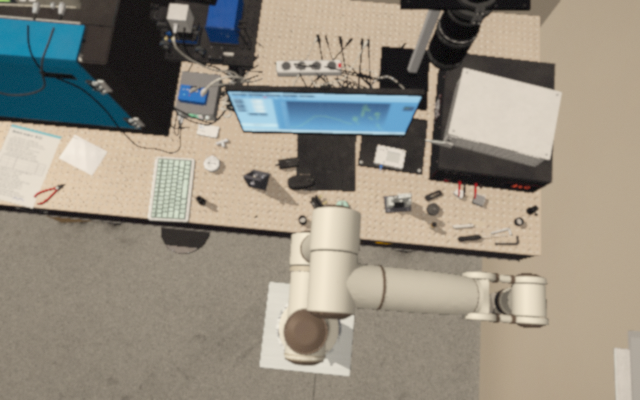

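View pics/side0.png

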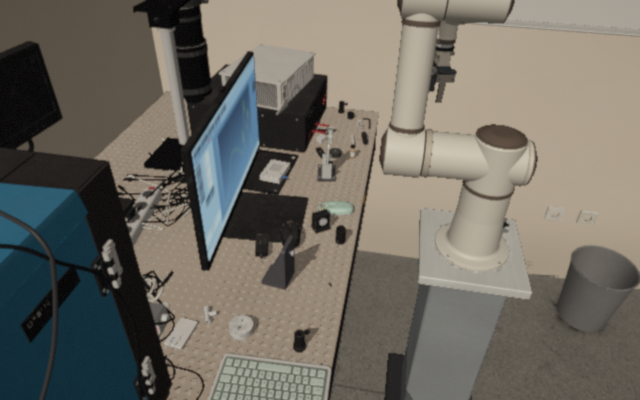

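The top view shows the rack with the plate near (397,203) and the upright near (257,180). In the side view the rack is at (326,170) and the upright at (285,262). Next I'll look at enlarged crops and compute point positions.

```bash
cat > h.py <<'E'
import numpy as np
def cloud(f):
    z=np.load(f); d=z['d'];K=z['K'];T=z['T']
    v,u=np.mgrid[:400,:640]
    P=np.stack([(u-K[0,2])/K[0,0]*d,(v-K[1,2])/K[1,1]*d,d],-1)
    W=P@T[:3,:3].T+T[:3,3]; W[d<=0]=np.nan
    return z['p'],W
E
python3 - <<'E'
from h import *
import cv2
rows=[]
for n,bs in (("top",[(355,165,110,80),(210,140,110,80)]),("side",[(270,115,110,80),(235,210,110,80)])):
    p,W=cloud(f"{n}0.npz")
    for (x,y,w,h) in bs:
        rows.append(cv2.resize(p[y:y+h,x:x+w,::-1],None,fx=3.6,fy=3.6,interpolation=cv2.INTER_CUBIC))
    for v,u in ([(203,397),(205,390),(203,405),(180,257),(172,250),(202,316)] if n=="top" else [(150,326),(170,326),(178,326),(235,291),(260,285),(275,280)]):
        print(n,u,v,np.round(W[v,u]))
    for (x,y,w,h) in bs:
        Q=W[y:y+h,x:x+w].reshape(-1,3); Q=Q[(Q[:,2]>100)&(Q[:,2]<200)]
        if len(Q): print(n,(x,y),len(Q),np.round(Q[Q[:,2].argsort()[-12:]]).tolist())
cv2.imwrite("pics/c0.png",np.vstack([np.hstack(rows[:2]),np.hstack(rows[2:])]))
E
```

```text
top 397 203 [ 476. -282.   47.]
top 390 205 [ 464. -256.   55.]
top 405 203 [ 483. -314.   30.]
top 257 180 [490. 228. 135.]
top 250 172 [538. 270.  62.]
top 316 202 [448.  15.  63.]
top (355, 165) 423 [[478.0, -301.0, 169.0], [588.0, -427.0, 169.0], [601.0, -451.0, 170.0], [586.0, -448.0, 170.0], [482.0, -307.0, 171.0], [590.0, -416.0, 171.0], [470.0, -294.0, 171.0], [592.0, -440.0, 172.0], [484.0, -296.0, 173.0], [467.0, -273.0, 174.0], [484.0, -303.0, 174.0], [472.0, -293.0, 176.0]]
top (210, 140) 120 [[501.0, 261.0, 139.0], [500.0, 271.0, 139.0], [494.0, 256.0, 139.0], [492.0, 235.0, 139.0], [498.0, 218.0, 139.0], [496.0, 232.0, 140.0], [490.0, 217.0, 141.0], [501.0, 250.0, 141.0], [500.0, 264.0, 141.0], [495.0, 274.0, 142.0], [496.0, 263.0, 142.0], [493.0, 252.0, 143.0]]
side 326 150 [ 514. -451.   -3.]
side 326 170 [ 480. -246.   40.]
side 326 178 [ 479. -243.    9.]
side 291 235 [521. 111.  40.]
side 285 260 [496. 278. 103.]
side 280 275 [510. 282.  50.]
side (270, 115) 648 [[482.0, -297.0, 165.0], [472.0, -299.0, 165.0], [477.0, -304.0, 166.0], [473.0, -261.0, 166.0], [474.0, -288.0, 167.0], [468.0, -269.0, 167.0], [481.0, -287.0, 167.0], [477.0, -266.0, 167.0], [476.0, -280.0, 167.0], [478.0, -272.0, 168.0], [479.0, -277.0, 168.0], [677.0, -349.0, 178.0]]
side (235, 210) 240 [[503.0, 271.0, 136.0], [497.0, 228.0, 136.0], [498.0, 278.0, 136.0], [501.0, 256.0, 136.0], [497.0, 220.0, 136.0], [490.0, 226.0, 136.0], [494.0, 243.0, 137.0], [501.0, 275.0, 137.0], [499.0, 275.0, 137.0], [492.0, 228.0, 137.0], [496.0, 256.0, 138.0], [494.0, 265.0, 139.0]]
```

View pics/c0.png

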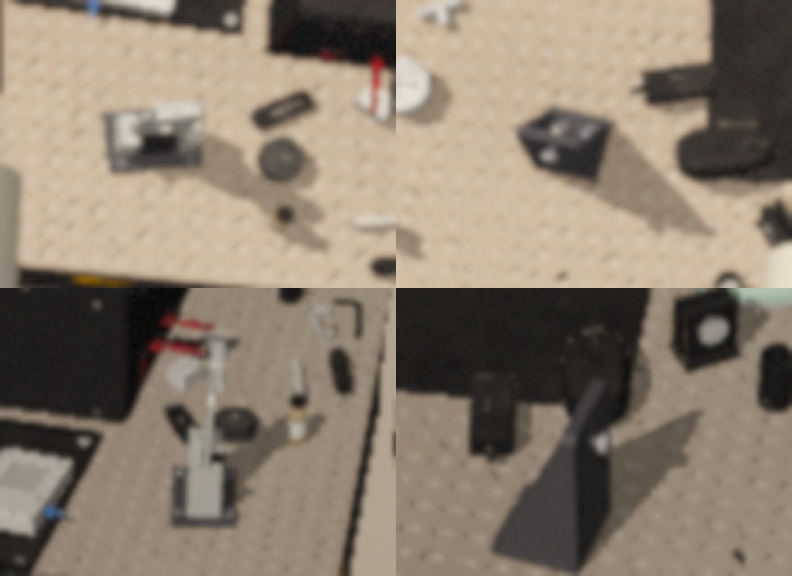

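The crops show the plate standing in the rack (bar top around z=167) and the upright with its bright screw head facing -x. I'll check obstacles and the wrist camera mounting, then fit lines to the tops.

```bash
python3 - <<'E'
from h import *
from workcell import env
from scipy.spatial.transform import Rotation as R
s=env.read_state(); T=env.calibration("wrist")["world_from_camera"]
Rt=R.from_euler('xyz',s['tcp_rot'],degrees=True).as_matrix()
print("cam in tcp",np.round(Rt.T@(T[:3,3]-s['position'])),np.round(Rt.T@T[:3,:3],2).tolist())
for n in("top","side"):
    p,W=cloud(n+"0.npz"); Q=W.reshape(-1,3)
    for nm,c,zr in(("bar",(476,-285),(150,185)),("upr",(495,246),(128,146))):
        m=(np.hypot(*(Q[:,:2]-c).T)<60)&(Q[:,2]>zr[0])&(Q[:,2]<zr[1]); A=Q[m][:,:2]; mu=A.mean(0); V=np.linalg.svd(A-mu)[2][0]
        print(n,nm,m.sum(),mu.round(1),np.degrees(np.arctan2(V[1],V[0])).round(1),(((A-mu)@V).min().round(),((A-mu)@V).max().round()))
    # tall stuff
    for y0 in range(-450,400,50):
        m=(Q[:,1]>y0)&(Q[:,1]<y0+50)&(Q[:,2]>190)&(Q[:,0]>350)&(Q[:,0]<900)
        if m.sum(): print(n,y0,m.sum(),Q[m][:,0].min().round(),Q[m][:,2].max().round(),end=' | ')
    print()
E
```

```text
cam in tcp [  68.    1. -157.] [[-0.0, -0.97, -0.24], [1.0, -0.0, -0.0], [0.0, -0.24, 0.97]]
top bar 68 [ 476.4 -289. ] 100.8 (np.float64(-25.0), np.float64(22.0))
top upr 61 [496.7 245.1] -97.8 (np.float64(-37.0), np.float64(34.0))
top -450 822 658.0 286.0 | top -400 27 666.0 207.0 | top -350 1 675.0 194.0 | top -300 451 722.0 429.0 | top -250 548 720.0 431.0 | top -200 557 717.0 429.0 | top -150 553 713.0 433.0 | top -100 549 710.0 428.0 | top -50 553 706.0 432.0 | top 0 564 701.0 438.0 | top 50 555 698.0 431.0 | top 100 549 695.0 432.0 | top 150 556 692.0 428.0 | top 200 553 688.0 432.0 | top 250 613 685.0 433.0 | top 300 328 684.0 428.0 | top 350 170 869.0 270.0 | 
side bar 49 [ 475.7 -278.8] 97.7 (np.float64(-30.0), np.float64(20.0))
side upr 97 [497.  252.7] 81.8 (np.float64(-34.0), np.float64(32.0))
side -450 830 659.0 278.0 | side -400 18 663.0 276.0 | side -300 217 725.0 424.0 | side -250 317 722.0 424.0 | side -200 337 718.0 425.0 | side -150 375 714.0 423.0 | side -100 406 712.0 424.0 | side -50 433 707.0 424.0 | side 0 504 704.0 432.0 | side 50 535 700.0 424.0 | side 100 577 697.0 424.0 | side 150 642 693.0 424.0 | side 200 724 690.0 424.0 | side 250 888 686.0 424.0 | side 300 1191 685.0 424.0 |
```

Request:
step_arm --targets '[[[-1, 340, 274, 72, 0, 0, 1.5], [-1, 340, 274, 72, 0, 0, 1.5], [-1, 340, 274, 72, 0, 0, 1.5], [-1, 340, 274, 72, 0, 0, 1.5], [-1, 340, 274, 72, 0, 0, 1.5], [-1, 340, 274, 72, 0, 0, 1.5], [-1, 340, 274, 72, 0, 0, 1.5], [-1, 340, 274, 72, 0, 0, 1.5], [-1, 340, 274, 72, 0, 0, 1.5], [-1, 340, 274, 72, 0, 0, 1.5], [-1, 340, 274, 72, 0, 0, 1.5], [-1, 340, 274, 72, 0, 0, 1.5]]]'

```text
t: 1.1
position: [479.3, -281.2, 301.3]
tcp_rot: [179.9, -0.0, 100.3]
contact_force: [0.0, -0.5, 0.1]
width: 0.999
gripper_force: 0.0
```

Request:
step_arm --targets '[[[-1, 0, 0, 0, 0, 0, 0], [-1, 0, 0, 0, 0, 0, 0], [-1, 0, 0, 0, 0, 0, 0], [-1, 0, 0, 0, 0, 0, 0]]]'

```text
t: 1.43
position: [475.3, -285.2, 300.2]
tcp_rot: [-180.0, -0.0, 99.4]
contact_force: [-0.3, -0.6, 0.4]
width: 1.0
gripper_force: 0.0
```

```bash
cat >> h.py <<'E'
def snap(tag,n="wrist"):
    from workcell import env; import cv2
    c=env.calibration(n); p,d=env.capture(n)
    np.savez(tag+".npz",p=p,d=d,K=c["intrinsics"],T=c["world_from_camera"]); cv2.imwrite(f"pics/{tag}.png",p[:,:,::-1])
    return cloud(tag+".npz")
E
python3 - <<'E'
from h import *
p,W=snap("w1")
Q=W.reshape(-1,3)
for zr in((155,175),(48,68),(0,12)):
    m=(np.hypot(*(Q[:,:2]-(476,-285)).T)<70)&(Q[:,2]>zr[0])&(Q[:,2]<zr[1]); A=Q[m]; 
    if m.sum()<5: continue
    mu=A[:,:2].mean(0); V=np.linalg.svd(A[:,:2]-mu,full_matrices=False)[2]
    B=(A[:,:2]-mu)@V.T
    print(zr,m.sum(),mu.round(1),np.median(A[:,2]),np.degrees(np.arctan2(V[0,1],V[0,0])).round(1),np.percentile(B,[1,99],axis=0).round(1).tolist())
E
```

```text
(155, 175) 763 [ 476.4 -287.4] 166.5678013686932 -82.1 [[-22.1, -6.7], [23.1, 7.1]]
(48, 68) 591 [ 483.9 -275.2] 58.351913585885825 106.6 [[-53.4, -16.7], [29.3, 20.9]]
(0, 12) 5282 [ 475.  -278.4] 1.4979755445146452 13.7 [[-66.2, -59.8], [65.1, 69.3]]
```

View pics/w1.png

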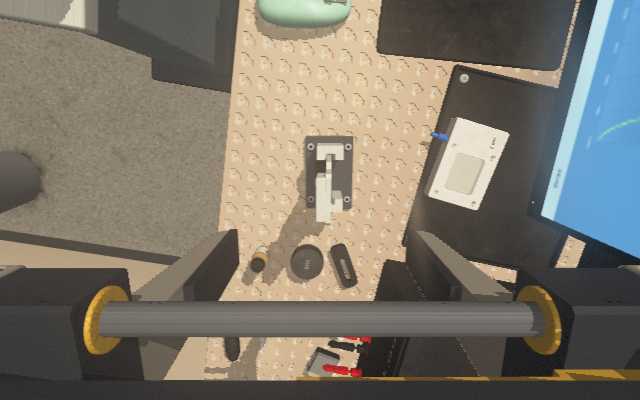

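The picture shows the plate's grip bar at about (325,200), with the vial (260,258) and lens tube (307,262) on the -y side. I'll refine the bar's yaw.

```bash
python3 - <<'E'
from h import *
import cv2
p,W=cloud("w1.npz"); Q=W.reshape(-1,3)
m=(np.hypot(*(Q[:,:2]-(476,-287)).T)<40)&(Q[:,2]>161)&(Q[:,2]<172); A=Q[m][:,:2].astype(np.float32)
print(m.sum(),cv2.minAreaRect(A),A.mean(0))
# line fits of long edges, rotating frame
best=[]
for a in np.arange(90,108,1.):
    u=np.array([np.cos(np.radians(a)),np.sin(np.radians(a))]); n=np.array([-u[1],u[0]]); b=A@n; lo,hi=np.percentile(b,[3,97]); best.append((hi-lo,a,(lo+hi)/2))
print(sorted(best)[:4])
a=sorted(best)[0][1];u=np.array([np.cos(np.radians(a)),np.sin(np.radians(a))]);b=A@u;print(np.percentile(b,[1,99]),np.array([476.4,-287.4])@u)
# base rectangle in image
g=cv2.cvtColor(p,cv2.COLOR_RGB2GRAY); k=(g<90)&(W[...,2]>3)&(W[...,2]<14)&(np.hypot(W[...,0]-476,W[...,1]+287)<75)
print(k.sum(),cv2.minAreaRect(W[k][:,:2].astype(np.float32)))
E
```

```text
745 ((476.5373229980469, -288.7696533203125), (13.650769233703613, 47.26978302001953), 9.211718559265137) [ 476.49408 -287.81577]
[(np.float64(13.214798507641149), np.float64(98.0), np.float64(-431.54270172749204)), (np.float64(13.289294755308674), np.float64(97.0), np.float64(-437.6865896419401)), (np.float64(13.397551136871982), np.float64(99.0), np.float64(-425.4196228291796)), (np.float64(13.486275105688605), np.float64(96.0), np.float64(-443.6245827360242))]
[-374.04876046 -329.17211401] -350.9051082537024
255 ((483.9281005859375, -294.2057189941406), (55.56624221801758, 85.35089874267578), 9.275869369506836)
```

Request:
step_arm --targets '[[[-1, 0.5, -3.3, -30, 0, 0, -0.015], [-1, 0.5, -3.3, -60, 0, 0, -0.015], [-1, 0.5, -3.3, -90, 0, 0, -0.015], [-1, 0.5, -3.3, -115, 0, 0, -0.015], [-1, 0.5, -3.3, -135, 0, 0, -0.015], [-1, 0.5, -3.3, -148, 0, 0, -0.015], [-1, 0.5, -3.3, -153.5, 0, 0, -0.015], [-1, 0.5, -3.3, -153.5, 0, 0, -0.015], [-1, 0.5, -3.3, -153.5, 0, 0, -0.015]]]'

```text
t: 2.23
position: [476.5, -288.5, 147.8]
tcp_rot: [180.0, 0.0, 98.7]
contact_force: [0.1, -0.3, 0.5]
width: 1.004
gripper_force: 0.0
```

Request:
step_arm --targets '[[[1, 0, 0, 0, 0, 0, 0], [1, 0, 0, 0, 0, 0, 0], [1, 0, 0, 0, 0, 0, 0], [1, 0, 0, 0, 0, 0, 0], [1, 0, 0, 0, 0, 0, 0], [1, 0, 0, 0, 0, 0, 0], [1, 0, 0, 0, 0, 0, 0], [1, 0, 0, 0, 0, 0, 0], [1, 0, 0, 0, 0, 0, 0], [1, 0, 0, 0, 0, 0, 0]]]' --newtons 30

```text
t: 3.07
position: [476.5, -287.9, 147.1]
tcp_rot: [-180.0, -0.0, 98.8]
contact_force: [0.1, 0.2, -0.9]
width: 0.3
gripper_force: 0.0
```

Request:
step_arm --targets '[[[1, 0, 0, 0, 0, 0, 0], [1, 0, 0, 0, 0, 0, 0], [1, 0, 0, 0, 0, 0, 0], [1, 0, 0, 0, 0, 0, 0], [1, 0, 0, 0, 0, 0, 0], [1, 0, 0, 0, 0, 0, 0], [1, 0, 0, 0, 0, 0, 0]]]'

```text
t: 3.65
position: [477.4, -287.8, 147.1]
tcp_rot: [179.9, 0.0, 98.8]
contact_force: [5.4, 0.6, -3.0]
width: 0.152
gripper_force: 29.9
```

Request:
step_arm --targets '[[[1, 0, 0, 4, 0, 0, 0], [1, 0, 0, 10, 0, 0, 0], [1, 0, 0, 16, 0, 0, 0], [1, 0, 0, 22, 0, 0, 0], [1, 0, 0, 28, 0, 0, 0], [1, 0, 0, 34, 0, 0, 0], [1, 0, 0, 40, 0, 0, 0], [1, 0, 0, 46, 0, 0, 0], [1, 0, 0, 52, 0, 0, 0], [1, 0, 0, 60, 0, 0, 0], [1, 0, 0, 70, 0, 0, 0], [1, 0, 0, 80, 0, 0, 0]]]'

```text
t: 4.65
position: [475.9, -288.1, 228.0]
tcp_rot: [-179.9, -0.0, 98.8]
contact_force: [0.2, 0.3, -3.9]
width: 0.15
gripper_force: 30.0
```

Request:
step_arm --targets '[[[1, -5, 20, 13, 0, 0, -0.01], [1, -13, 50, 13, 0, 0, -0.03], [1, -20, 80, 13, 0, 0, -0.05], [1, -28, 110, 13, 0, 0, -0.07], [1, -35, 140, 13, 0, 0, -0.09], [1, -42, 170, 13, 0, 0, -0.11], [1, -50, 200, 13, 0, 0, -0.13], [1, -57, 230, 13, 0, 0, -0.15], [1, -65, 260, 13, 0, 0, -0.17], [1, -72, 290, 13, 0, 0, -0.19], [1, -79, 320, 13, 0, 0, -0.21], [1, -85, 345, 13, 0, 0, -0.23]]]'

```text
t: 5.65
position: [390.7, 58.5, 241.1]
tcp_rot: [180.0, 0.0, 85.5]
contact_force: [1.0, 0.2, -3.5]
width: 0.149
gripper_force: 30.0
```

Request:
step_arm --targets '[[[1, -8, 30, 0, 0, 0, -0.02], [1, -15, 60, 0, 0, 0, -0.03], [1, -22, 85, 0, 0, 0, -0.04], [1, -27, 105, 0, 0, 0, -0.05], [1, -30, 120, 0, 0, 0, -0.06], [1, -31, 130, 0, 0, 0, -0.06], [1, -31, 133, 0, 0, 0, -0.06], [1, -31, 133, 0, 0, 0, -0.06], [1, -31, 133, 0, 0, 0, -0.06], [1, -31, 133, 0, 0, 0, -0.06]]]'

```text
t: 6.48
position: [360.7, 189.3, 240.3]
tcp_rot: [180.0, 0.0, 82.1]
contact_force: [-0.6, -0.2, -4.0]
width: 0.15
gripper_force: 30.0
```

```bash
python3 - <<'E'
from h import *
from workcell import env
p,W=snap("w2")
s=env.read_state(); print(s['position'],s['tcp_rot'],np.load("w2.npz")['K'][0,0])
Q=W.reshape(-1,3)
m=(np.hypot(*(Q[:,:2]-(495,248)).T)<70)&(Q[:,2]>130)&(Q[:,2]<145); A=Q[m]
print(m.sum(),A.mean(0))
E
```

```text
[360.73023902 189.30572542 240.26836737] [1.79987788e+02 1.91994971e-02 8.20837240e+01] 330.8531813939845
1587 [496.4107298  247.92332466 135.73460196]
```

View pics/w2.png

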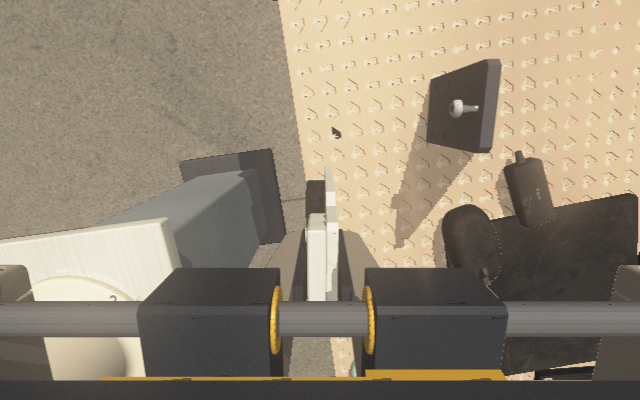

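The upright is clearly seen, with its face spanning columns 430-490. The screw head is at about (457,108), and its shoulder runs right to the slot at about 475. I'll fit the face plane and locate the head.

```bash
cat > fit.py <<'E'
from h import *
import sys
def fit(tag):
    p,W=cloud(tag+".npz"); Q=W.reshape(-1,3)
    top=Q[(np.hypot(*(Q[:,:2]-(496,248)).T)<60)&(Q[:,2]>132)&(Q[:,2]<145)]
    F=Q[(abs(Q[:,1]-248)<45)&(Q[:,0]>465)&(Q[:,0]<515)&(Q[:,2]>25)&(Q[:,2]<128)]
    for i in range(15):  # robust plane x = a+b(y-248)+c(z-90)
        A=np.c_[np.ones(len(F)),F[:,1]-248,F[:,2]-90]
        if i==0: w=np.ones(len(F),bool)
        s=np.linalg.lstsq(A[w],F[w,0],rcond=None)[0]; r=F[:,0]-A@s; w=abs(r)<max(2,8-i)
    yaw=np.arctan(-s[1]); print("plane",s.round(4),"n",w.sum(),"std",r[w].std().round(2),"upright yaw deg",np.degrees(yaw).round(2))
    ex=np.array([np.cos(yaw),np.sin(yaw),0]); ey=np.array([-np.sin(yaw),np.cos(yaw),0])
    o=np.array([s[0],248,0.])
    tl=(top-o); print("top: u",np.percentile(tl@ex,[2,98]).round(1),"v",np.percentile(tl@ey,[1,99]).round(1),"z",np.median(top[:,2]).round(1))
    G=F[w]-o; print("face v",np.percentile(G@ey,[.5,99.5]).round(1),"z",np.percentile(G[:,2],[.5,99.5]).round(1))
    N=Q[(abs(Q[:,1]-248)<30)&(abs(Q[:,2]-110)<35)&(Q[:,0]>465)&(Q[:,0]<500)]; L=N-o; u=L@ex-s[2]*(L[:,2]-90)
    H=(u<-4)&(u>-16); h=L[H]; print("screw pts",H.sum(),"u",np.percentile(u[H],[2,10,50,90]).round(1),"v",np.percentile(h@ey,[2,50,98]).round(1),"z",np.percentile(h[:,2],[2,50,98]).round(1))
    f=(u<-10)&(u>-16); print("front face",f.sum(),"v",np.percentile(L[f]@ey,[2,50,98]).round(1),"z",np.percentile(L[f][:,2],[2,50,98]).round(1))
    print("head mid world approx",Q.shape and N[f].mean(0).round(1)); return yaw,o,ex,ey
if __name__=="__main__": fit(sys.argv[1])
E
python3 fit.py w2; python3 - <<'E'
from h import *
import cv2
z=np.load("w2.npz");p=z['p'];cv2.imwrite("pics/w2c.png",cv2.resize(p[50:160,415:510,::-1],None,fx=5.4,fy=5.4,interpolation=cv2.INTER_CUBIC))
E
```

```text
plane [4.924567e+02 1.359000e-01 1.200000e-03] n 3164 std 0.31 upright yaw deg -7.74
top: u [-0.4  9.9] v [-34.   33.2] z 136.4
face v [-35.2  34.1] z [ 26.  127.8]
screw pts 211 u [-12.9 -12.7 -10.7  -7.1] v [-7.6 -0.6  6.7] z [102.  110.8 114.5]
front face 126 v [-6.9 -0.5  5.6] z [101.8 109.8 113.9]
head mid world approx [480.7 249.  109.1]
```

View pics/w2c.png

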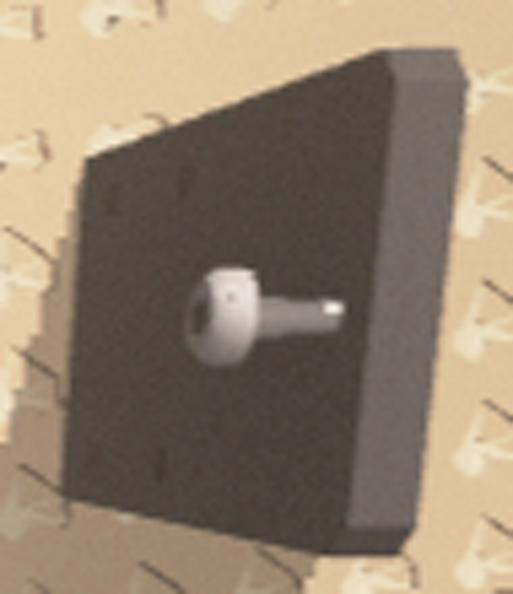

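```bash
python3 - <<'E'
from h import *
from scipy.spatial.transform import Rotation as R
from fit import fit
yaw,o,ex,ey=fit("w2")
z=np.load("w2.npz"); K=z['K'];T=z['T']
# socket centre ray with head front plane
for px in((452.0,108.9),):
    r=T[:3,:3]@np.array([(px[0]-K[0,2])/K[0,0],(px[1]-K[1,2])/K[1,1],1]); c=T[:3,3]
    t=(-12.5-(c-o)@ex)/(r@ex); P=c+t*r; print("socket",P.round(1),"v",((P-o)@ey).round(1))
pos=np.array([360.73,189.31,240.27]); Rt=R.from_euler('xyz',[180,0,82.08],degrees=True).as_matrix()
p,W=cloud("w2.npz"); L=(W-pos)@Rt   # tool coords
m=(abs(L[...,1])<12)&(L[...,0]>-40)&(L[...,0]<45)&(L[...,2]>-40)&(L[...,2]<165)
q=L[m]; print(m.sum())
for a,b in((-30,-10),(-10,12),(12,20),(20,50),(50,100),(100,165)):
    k=q[(q[:,2]>a)&(q[:,2]<b)]
    if len(k)>5: print((a,b),len(k),"x",np.percentile(k[:,0],[1,50,99]).round(1),"y",np.percentile(k[:,1],[1,50,99]).round(1),"z",np.percentile(k[:,2],[1,50,99]).round(1))
E
```

```text
plane [4.924567e+02 1.359000e-01 1.200000e-03] n 3164 std 0.31 upright yaw deg -7.74
top: u [-0.4  9.9] v [-34.   33.2] z 136.4
face v [-35.2  34.1] z [ 26.  127.8]
screw pts 211 u [-12.9 -12.7 -10.7  -7.1] v [-7.6 -0.6  6.7] z [102.  110.8 114.5]
front face 126 v [-6.9 -0.5  5.6] z [101.8 109.8 113.9]
head mid world approx [480.7 249.  109.1]
socket [479.9 248.6 108.4] v -1.1
4836
(-30, -10) 2921 x [-13.9   7.9  22.6] y [-11.2   0.4  11.2] z [-29.2 -19.5 -10.9]
(-10, 12) 544 x [ 8.3 19.2 22.8] y [-11.8  -0.   11.7] z [-9.7 -1.6 11. ]
(12, 20) 128 x [ 8.3 24.5 28. ] y [-11.1   4.8  11.1] z [12.2 16.3 19.9]
(20, 50) 122 x [15.2 28.1 28.5] y [2.2 3.9 7.1] z [20.2 28.2 49.7]
(50, 100) 471 x [-9.   4.9 28.1] y [-11.4  -3.4   6.9] z [53.6 95.5 99.7]
(100, 165) 259 x [10.6 15.7 27.7] y [-11.6  -3.4   6.7] z [100.1 105.9 129.2]
```

Request:
step_arm --targets '[[[1, 10, 10, 0, 0, 0, 0.003], [1, 28, 25, 0, 0, 0, 0.003], [1, 46, 42, 0, 0, 0, 0.003], [1, 62, 56, 0, 0, 0, 0.003], [1, 72, 64, 0, 0, 0, 0.003], [1, 75.6, 66.6, -5, 0, 0, 0.003], [1, 75.6, 66.6, -18, 0, 0, 0.003], [1, 75.6, 66.6, -30, 0, 0, 0.003], [1, 75.6, 66.6, -42, 0, 0, 0.003], [1, 75.6, 66.6, -49.5, 0, 0, 0.003], [1, 75.6, 66.6, -49.5, 0, 0, 0.003], [1, 75.6, 66.6, -49.5, 0, 0, 0.003]]]'

```text
t: 7.53
position: [435.6, 256.3, 190.1]
tcp_rot: [-179.9, 0.0, 82.3]
contact_force: [-0.2, 0.1, -2.6]
width: 0.151
gripper_force: 30.0
```

Request:
step_arm --targets '[[[1, 4, -0.5, 0, 0, 0, 0], [1, 10, -1.4, 0, 0, 0, 0], [1, 16, -2.2, 0, 0, 0, 0], [1, 22, -3, 0, 0, 0, 0], [1, 27, -3.7, 0, 0, 0, 0], [1, 30, -4.1, 0, 0, 0, 0], [1, 30, -4.1, 0, 0, 0, 0], [1, 30, -4.1, 0, 0, 0, 0], [1, 30, -4.1, 0, 0, 0, 0], [1, 30, -4.1, 0, 0, 0, 0]]]'

```text
t: 8.37
position: [465.8, 252.6, 190.5]
tcp_rot: [-180.0, 0.0, 82.3]
contact_force: [0.1, -0.1, -2.9]
width: 0.153
gripper_force: 30.0
```

```bash
python3 - <<'E'
from h import *
from workcell import env
s=env.read_state(); P=s['position']; d=P[:2]-(492.46,248)
print(P.round(2),s['tcp_rot'].round(2),s['contact_force'].round(1),"u,v",d@[.9909,-.1347],d@[.1347,.9909])
snap("w3"); snap("s3","side")
import cv2
a=np.load("s3.npz")['p'][200:300,240:340,::-1]; b=np.load("w3.npz")['p'][60:260,250:450,::-1]
cv2.imwrite("pics/c3.png",np.hstack([cv2.resize(a,(400,400),interpolation=cv2.INTER_CUBIC),cv2.resize(b,(400,400),interpolation=cv2.INTER_CUBIC)]))
E
```

```text
[465.84 252.58 190.55] [-179.99    0.     82.34] [ 0.1 -0.1 -2.9] u,v -26.999004272641194 0.9510348352477789
```

View pics/c3.png

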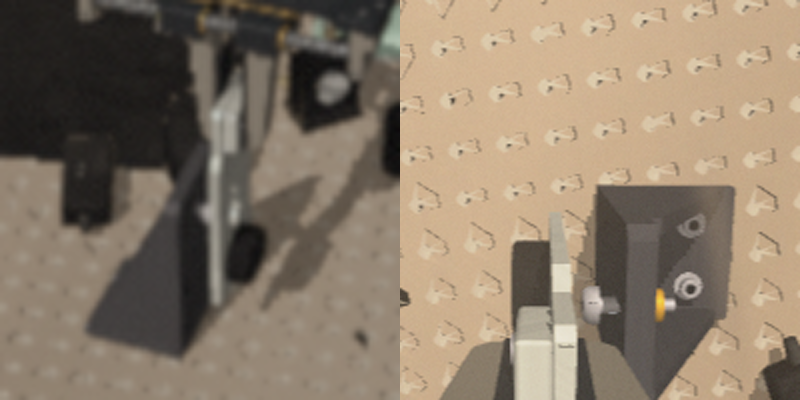

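The wrist crop shows the plate's back face just in front of the screw head (crop (590,305)), lined up with it. I'll advance gently.

Request:
step_arm --targets '[[[1, 2, -0.3, 0, 0, 0, 0], [1, 4, -0.5, 0, 0, 0, 0], [1, 6, -0.8, 0, 0, 0, 0], [1, 7, -0.9, 0, 0, 0, 0], [1, 8, -1.1, 0, 0, 0, 0], [1, 8.5, -1.1, 0, 0, 0, 0], [1, 9, -1.2, 0, 0, 0, 0], [1, 9, -1.2, 0, 0, 0, 0], [1, 9, -1.2, 0, 0, 0, 0]]]'

```text
t: 9.22
position: [474.9, 251.4, 190.4]
tcp_rot: [-180.0, 0.0, 82.3]
contact_force: [-0.8, -0.1, -2.6]
width: 0.149
gripper_force: 30.0
```

Request:
step_arm --targets '[[[1, 1, -0.1, 0, 0, 0, 0], [1, 2, -0.3, 0, 0, 0, 0], [1, 3, -0.4, 0, 0, 0, 0], [1, 4, -0.5, 0, 0, 0, 0], [1, 5, -0.7, 0, 0, 0, 0], [1, 6, -0.8, 0, 0, 0, 0], [1, 6, -0.8, 0, 0, 0, 0], [1, 6, -0.8, 0, 0, 0, 0]]]'

```text
t: 9.88
position: [480.7, 250.6, 190.0]
tcp_rot: [-179.9, 0.0, 82.3]
contact_force: [-1.6, 2.6, -8.3]
width: 0.152
gripper_force: 30.0
```

Light contact: the head pushes the plate down and towards +y, so the plate sits slightly high and slightly to -y. I'll correct both and continue.

Request:
step_arm --targets '[[[1, 0, 0.2, -0.4, 0, 0, 0], [1, 0, 0.5, -0.8, 0, 0, 0], [1, 0, 0.5, -1, 0, 0, 0], [1, 0, 0.5, -1, 0, 0, 0], [1, 0, 0.5, -1, 0, 0, 0]]]'

```text
t: 10.3
position: [481.5, 250.9, 190.0]
tcp_rot: [179.9, 0.0, 82.3]
contact_force: [-1.1, 0.6, -5.7]
width: 0.153
gripper_force: 30.0
```

Request:
step_arm --targets '[[[1, 0, 0.1, -0.5, 0, 0, 0], [1, 0.5, 0.1, -0.8, 0, 0, 0], [1, 1, 0, -0.8, 0, 0, 0], [1, 2, -0.1, -0.8, 0, 0, 0], [1, 2, -0.1, -0.8, 0, 0, 0], [1, 2, -0.1, -0.8, 0, 0, 0]]]'

```text
t: 10.8
position: [483.4, 250.9, 189.1]
tcp_rot: [180.0, -0.0, 82.3]
contact_force: [-1.1, 1.0, -3.5]
width: 0.149
gripper_force: 30.0
```

Request:
step_arm --targets '[[[1, 0.5, 0, 0, 0, 0, 0], [1, 1, -0.1, 0, 0, 0, 0], [1, 1.5, -0.2, 0, 0, 0, 0], [1, 1.8, -0.2, 0, 0, 0, 0], [1, 1.8, -0.2, 0, 0, 0, 0], [1, 1.8, -0.2, 0, 0, 0, 0]]]'

```text
t: 11.3
position: [484.9, 250.7, 188.8]
tcp_rot: [-180.0, 0.0, 82.3]
contact_force: [-0.2, -0.4, -1.8]
width: 0.155
gripper_force: 30.0
```

Request:
step_arm --targets '[[[1, 0.4, -0.05, 0, 0, 0, 0], [1, 0.8, -0.1, 0, 0, 0, 0], [1, 1, -0.1, 0, 0, 0, 0], [1, 1, -0.1, 0, 0, 0, 0], [1, 1, -0.1, 0, 0, 0, 0]]]'

```text
t: 11.72
position: [485.7, 250.7, 188.8]
tcp_rot: [-180.0, 0.0, 82.3]
contact_force: [-1.4, -0.2, -2.1]
width: 0.15
gripper_force: 30.0
```

Request:
step_arm --targets '[[[1, 0, 0, -1, 0, 0, 0], [1, 0, 0, -2.5, 0, 0, 0], [1, 0, 0, -4, 0, 0, 0], [1, 0, 0, -5.5, 0, 0, 0], [1, 0, 0, -7, 0, 0, 0], [1, 0, 0, -8, 0, 0, 0], [1, 0, 0, -8, 0, 0, 0]]]'

```text
t: 12.3
position: [485.7, 250.6, 180.3]
tcp_rot: [-180.0, 0.0, 82.3]
contact_force: [-0.8, 0.3, -4.2]
width: 0.147
gripper_force: 30.0
```

Request:
step_arm --targets '[[[1, 0, 0, -1.5, 0, 0, 0], [1, 0, 0, -3, 0, 0, 0], [1, 0, 0, -4.5, 0, 0, 0], [1, 0, 0, -6, 0, 0, 0], [1, 0, 0, -7.5, 0, 0, 0], [1, 0, 0, -9, 0, 0, 0], [1, 0, 0, -10, 0, 0, 0], [1, 0, 0, -10, 0, 0, 0]]]'

```text
t: 12.97
position: [485.7, 250.6, 170.4]
tcp_rot: [-180.0, 0.0, 82.3]
contact_force: [-2.9, 1.8, -3.1]
width: 0.154
gripper_force: 30.0
```

Request:
step_arm --targets '[[[1, 0, 0, -0.7, 0, 0, 0], [1, 0, 0, -1.4, 0, 0, 0], [1, 0, 0, -2, 0, 0, 0], [1, 0, 0, -2.6, 0, 0, 0], [1, 0, 0, -3, 0, 0, 0], [1, 0, 0, -3, 0, 0, 0]]]'

```text
t: 13.47
position: [485.7, 250.7, 167.7]
tcp_rot: [-180.0, 0.0, 82.3]
contact_force: [-4.1, 1.2, -0.4]
width: 0.147
gripper_force: 30.0
```

Request:
step_arm --targets '[[[1, 0, 0, -0.3, 0, 0, 0], [1, 0, 0, -0.6, 0, 0, 0], [1, 0, 0, -0.6, 0, 0, 0], [1, 0, 0, -0.6, 0, 0, 0]]]'

```text
t: 13.8
position: [485.7, 250.7, 167.2]
tcp_rot: [-180.0, -0.0, 82.3]
contact_force: [-4.7, 0.6, -0.4]
width: 0.154
gripper_force: 30.0
```

Request:
step_arm --targets '[[[1, 0, 0, -0.3, 0, 0, 0], [1, 0, 0, -0.6, 0, 0, 0], [1, 0, 0, -0.8, 0, 0, 0], [1, 0, 0, -0.8, 0, 0, 0], [1, 0, 0, -0.8, 0, 0, 0]]]'

```text
t: 14.22
position: [485.7, 250.7, 166.4]
tcp_rot: [-180.0, 0.0, 82.3]
contact_force: [-5.4, 0.5, 0.3]
width: 0.149
gripper_force: 30.0
```

Request:
step_arm --targets '[[[1, -0.2, 0, -0.3, 0, 0, 0], [1, -0.5, 0, -0.6, 0, 0, 0], [1, -0.5, 0, -1, 0, 0, 0], [1, -0.5, 0, -1, 0, 0, 0], [1, -0.5, 0, -1, 0, 0, 0]]]'

```text
t: 14.63
position: [485.6, 250.7, 165.8]
tcp_rot: [180.0, -0.0, 82.3]
contact_force: [-3.5, 0.5, 2.0]
width: 0.152
gripper_force: 30.0
```

Request:
step_arm --targets '[[[1, -0.1, 0, -0.3, 0, 0, 0], [1, -0.2, 0, -0.6, 0, 0, 0], [1, -0.2, 0, -0.6, 0, 0, 0], [1, -0.2, 0, -0.6, 0, 0, 0]]]'

```text
t: 14.97
position: [485.6, 250.7, 165.6]
tcp_rot: [179.9, -0.0, 82.3]
contact_force: [-4.9, 0.2, 5.8]
width: 0.15
gripper_force: 30.0
```

```bash
python3 - <<'E'
from h import *
from workcell import env
s=env.read_state(); print(s['position'].round(2),s['contact_force'].round(2),s['wrist_torque'].round(3))
snap("s4","side"); snap("w4")
import cv2
a=np.load("s4.npz")['p'][200:300,240:340,::-1]; b=np.load("w4.npz")['p'][60:260,250:450,::-1]
cv2.imwrite("pics/c4.png",np.hstack([cv2.resize(a,(400,400),interpolation=cv2.INTER_CUBIC),cv2.resize(b,(400,400),interpolation=cv2.INTER_CUBIC)]))
E
```

```text
[485.64 250.7  165.58] [-4.92  0.17  5.8 ] [-0.026  0.905 -0.047]
```

View pics/c4.png

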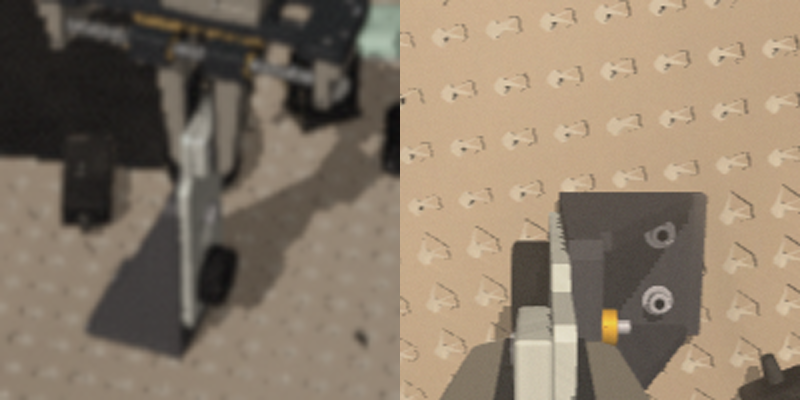

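The plate lies flat on the upright and its slot end bears on the screw with about 8 N. I'll ease the grip and open.

Request:
step_arm --targets '[[[1, 0, 0, 0, 0, 0, 0], [1, 0, 0, 0.2, 0, 0, 0], [1, 0, 0, 0.2, 0, 0, 0], [1, 0, 0, 0.2, 0, 0, 0]]]' --newtons 5

```text
t: 15.4
position: [485.6, 250.7, 165.6]
tcp_rot: [179.9, -0.0, 82.3]
contact_force: [-4.8, 0.2, 6.3]
width: 0.151
gripper_force: 5.0
```

Request:
step_arm --targets '[[[0.6, 0, 0, 0, 0, 0, 0], [0.55, 0, 0, 0, 0, 0, 0], [0.5, 0, 0, 0, 0, 0, 0], [0.4, 0, 0, 0, 0, 0, 0], [0.3, 0, 0, 0, 0, 0, 0], [0.2, 0, 0, 0, 0, 0, 0], [0.2, 0, 0, 0, 0, 0, 0], [0.2, 0, 0, 0, 0, 0, 0]]]'

```text
t: 16.07
position: [485.2, 250.6, 165.0]
tcp_rot: [180.0, 0.0, 82.3]
contact_force: [-0.6, 0.5, 0.2]
width: 0.399
gripper_force: 0.0
```

Request:
step_arm --targets '[[[0, 0, 0, 0, 0, 0, 0], [-0.1, 0, 0, 0, 0, 0, 0], [-0.1, 0, 0, 8, 0, 0, 0], [-0.1, 0, 0, 20, 0, 0, 0], [-0.1, 0, 0, 35, 0, 0, 0], [-0.1, 0, 0, 55, 0, 0, 0], [-0.1, 0, 0, 80, 0, 0, 0], [-0.1, 0, 0, 105, 0, 0, 0], [-0.1, 0, 0, 120, 0, 0, 0], [-0.1, 0, 0, 120, 0, 0, 0], [-0.1, 0, 0, 120, 0, 0, 0]]]'

```text
t: 16.98
position: [485.8, 250.8, 286.6]
tcp_rot: [179.8, -0.1, 82.3]
contact_force: [0.2, 0.7, -0.5]
width: 0.548
gripper_force: 0.0
```

```bash
python3 - <<'E'
from h import *
import cv2
snap("s5","side"); p,W=snap("w5")
a=np.load("s5.npz")['p'][200:300,240:340,::-1]
cv2.imwrite("pics/c5.png",np.hstack([cv2.resize(a,(400,400),interpolation=cv2.INTER_CUBIC),cv2.resize(p[60:260,220:420,::-1],(400,400),interpolation=cv2.INTER_CUBIC)]))
Q=W.reshape(-1,3); d=Q[:,:2]-(492.46,248); u=d@[.9909,-.1347]; v=d@[.1347,.9909]
m=(abs(v)<40)&(abs(u+7)<15)&(Q[:,2]>160)&(Q[:,2]<200); print(m.sum(),np.percentile(u[m],[2,98]),np.percentile(v[m],[1,99]),np.percentile(Q[m,2],[10,50,90]))
E
```

```text
986 [-13.72619878  -0.72370672] [-20.96594203  24.36144907] [183.00085402 184.98130027 186.2734493 ]
```

View pics/c5.png

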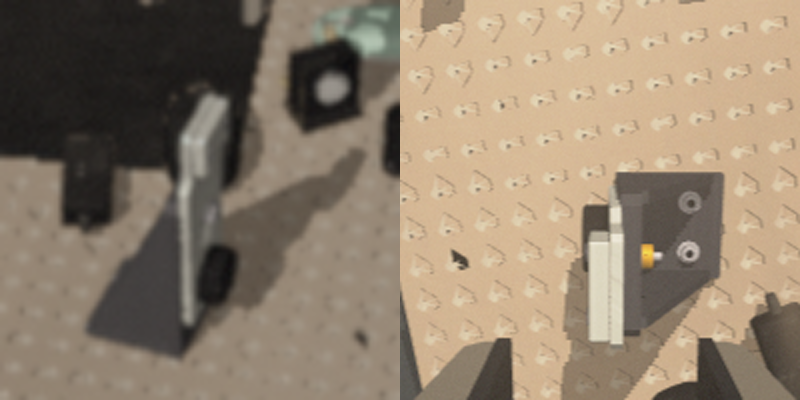

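The plate hangs flat and centred on the upright (top at about z=185), clear of the fingers.

Request:
step_arm --targets '[[[-0.1, 0, 0, 0, 0, 0, 0], [-0.1, 0, 0, 0, 0, 0, 0], [-0.1, 0, 0, 0, 0, 0, 0], [-0.1, 0, 0, 0, 0, 0, 0], [-0.1, 0, 0, 0, 0, 0, 0], [-0.1, 0, 0, 0, 0, 0, 0]]]'

```text
t: 17.58
position: [485.1, 250.6, 284.9]
tcp_rot: [-180.0, 0.0, 82.3]
contact_force: [0.3, -0.5, 0.8]
width: 0.546
gripper_force: 0.0
```

```bash
python3 -c "
from workcell import env
print(env.finish_job())"
```

```text
the job is handed in; nothing more can be done
None
```

The sensor plate hangs on the shoulder screw, flat on the upright, with the gripper clear of it; I handed the job in at about 17.6 s of the 61 s limit, and it returned no verdict.

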